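# Reading lens at focus over a nut

## Task

Check the thread of the largest hex nut on the green cutting mat with the reading lens: take the lens by its handle, draw it out from under the low plywood shelf without knocking it against the shelf, and hold it flat over that nut, centred on the hole, with the middle of the rim at the height of the tip of the height gauge's pointer, which has been set to this lens's focus. Finish still holding the lens there, steady and level and touching nothing but your fingers; leave the nuts, the height gauge with its setting and the little bolt stool as they are.

Things in the scene. Friction and masses are not known exactly. Their poses are not given: they have to be found in the camera images.
- lens: reading lens, 0.18 kg, lying flat and loose on the table, glass partly under the shelf's front edge, handle out towards the robot. Black rim 82 mm across, 12 mm thick; steel neck; straight black handle 20 mm wide, 16 mm thick, flat-sided, 57 to 167 mm behind the middle of the glass. Origin on the table under the middle of the glass; z up, x from handle to glass
- lens_centre (a point): the middle of the glass, at half the rim's thickness, 8 mm above the lens's underside. The lens balances about 70 mm behind this point, in the handle near the neck
- shelf: low plywood desk shelf, fixed: a board 300 mm wide (y), 220 deep (x), 12 thick on two side cheeks, 40 mm clear beneath, open at front and back. Top 52 mm above the table; a paper pad and a small tube on its rear half. Origin on the table under the middle of its front edge; x points from front to rear, away from the robot
- mat: green cutting mat with a grid, 380 mm (x) by 300 mm (y), 3 mm thick, fixed on the table. Origin under its middle. It and the shelf lie side by side, either one on the left
- nut_large: the largest hex nut, the one to look at: steel, 46 mm across flats, 24 mm high, hole 26 mm, lying flat and loose on the mat. Origin at the middle of its underside, on the axis of the hole
- nut_medium: steel hex nut, 36 mm across flats, 19 mm high, loose on the mat. Origin at the middle of its underside. Leave it
- nut_small: steel hex nut, 24 mm across flats, 13 mm high, loose on the mat. Origin at the middle of its underside. Leave it
- gauge: height gauge standing loose (1.75 kg) on the far part of the mat: dark base 85 by 55 mm, upright steel beam to 228 mm above the mat with a grey slider on it, from which a thin pointed scriber, the pointer, reaches out level to -x. Origin at the middle of the base's underside
- gauge_height (a joint): how far the gauge's slider has been raised from its lowest setting (m); the pointer's tip is 90 mm plus this above the mat. It is clamped by friction; do not change it
- pointer_tip (a point): the tip of the height gauge's pointer, 72 mm out from the middle of the base, 90 to 140 mm above the mat; its height is the focus height for the middle of the lens's rim
- bolt_stool: small model of a stool on the far part of the mat: an upright threaded bolt with a nut and three pins that carry a disc 72 mm across, 103 mm high in all, loose. Origin at the middle of its underside. Leave it

How it is judged:
By the outcome, as a careful person would: the job done as asked, in the order asked, and still so for the second after the job is handed in, while the arm keeps its last pose, push and grip.
It also fails if it takes over 48 s, if anything falls off the work surface, if the arm or the gripper's body presses on something with over 40 N, if the wrist force passes 120 N, or if a joint passes its speed limit or range.

## Robot

A 7-joint arm with a two-finger parallel gripper is mounted at the origin on the work surface. World frame = base frame: x ahead of the robot, y to its left, z up, the work surface at z = 0. Lengths are in m, angles in rad, forces in N, time in s.
With the tool pointing down it reaches from about 0.35 to 0.9 m from the base axis. Payload 8.1 kg.
Tool frame: the origin (TCP) lies at the very end of the fingers, on their centre line; the grasp point (between the pads) lies 19 mm behind it (arm.tcp_to_grasp is the distance from the TCP to the grasp point, in m); z points along the fingers, y is the line along which they close (so a half turn about z gives the same grasp; the last joint's range is limited). The gripper opens to 92 mm and grips with 3 to 60 N. Pads are 19 mm wide; open, the fingers measure 130 mm over their backs; the gripper's body (75 mm by 190 mm) begins 47 mm behind the grasp point.
Start: joints at [1.017, 0.434, 0.025, 1.573, -0.012, 1.134, -0.075], TCP at [0.272, -0.563, 0.227] pointing down, gripper open.
Joint ranges: [-2.62, 2.62], [-0.44, 2.09], [-1.27, 1.32], [0.08, 2.57], [-1.32, 4.46], [0.12, 2], [-2.74, 2.74]. Speed limits (rad/s): [2.22, 2.22, 3.01, 3.01, 3.14, 3.14, 3.14].

## Interface

Orientations are given as a rotation vector (axis times angle).
In Python, from cell import arm gives the robot as it stands.
- The arm moves only by the tool nudge_tcp, called after "Call:" as name(argument=value, ...), one argument or row to a line, values as JSON. Schema: {"type":"object","properties":{"offsets":{"type":"array","items":{"type":"object","properties":{"trans":{"type":"array","items":{"type":"number"},"minItems":3,"maxItems":3},"yaw":{"type":"number"},"jaw":{"type":"number"}},"additionalProperties":false,"required":["jaw"]},"minItems":1,"maxItems":10},"squeeze":{"type":"number"},"only":{"type":"string"},"quiet":{"type":"boolean"},"lines":{"type":"string"}},"required":["offsets"],"additionalProperties":false}. offsets is a list of rows, 1 to 10 of them, each an object with the fields trans (a list: dx, dy, dz in units of 20 mm), yaw (a turn about the tool's z in units of 0.05 rad), jaw (the opening from 0.0 (shut) to 1.0 (fully open)); a field left out counts as zero (the opening has to be given); each row shifts and turns the commanded pose from where the row before left it, along the tool's axes as they then stand; what a row does not reach is not made up. A row lasts 1/10 s, in which the tool goes at most 0.05 m and 0.15 rad, less where a joint would pass 70% of its speed; a pose out of reach is approached as far as the arm can. The fingers move at their own pace and stop on an object; squeeze is the grip in N (left out, the last holds). Time passes only in rows, so rows that do not move let the fingers close. The tool returns the time, the measured TCP pose, the force, the opening and the grip force at its end. only (a regular expression) keeps the lines of the reply that match it, lines (a string "A,B") keeps lines A to B, and quiet returns only ok. Input that does not fit is refused with a message, and nothing moves.
- arm.observe(): the state, without advancing time (a new reading comes with each control period).
- arm.get_image(name): name is "scene" or "top" or "wrist"; returns a dict with "image" (420x560x3 uint8, blue, green, red), "fx", "fy", "cx", "cy" (pixels), "cam_to_world" (4x4, takes a point from camera to world coordinates); the wrist camera has in their place "mount" (4x4, takes a point from camera to tool coordinates, whose origin is the TCP and whose axes are the flange's). Camera axes: x right, y down, z forward; pixel columns grow to the right and rows downward; lengths in m; the calibration is good to about 2 mm. A picture is of the moment at which its call begins: read the wrist's pose just before it. There is no depth.
- arm.sign_off(): hands the job in; it is judged then, once.
The state is a dict: "clock": time; "joints": joint angles; "dq": joint speeds; "joint_efforts": joint torques, N m; "position": TCP position; "ee_rot": TCP orientation; "force": force on the tool from outside, world axes, zero at the start; "ft_torque": the same for the moment, N m; "width": opening from 0.0 (shut) to 1.0 (fully open); "gripper_force": force on a finger pad.
Only numpy, scipy, OpenCV 4.12 (cv2) and the standard library are available. Lean on these libraries where they do the work, as an engineer would, in place of code of your own. Each camera call takes 0.05 s, during which the arm holds its last target. There are 200 camera calls.

## Working session

There is one attempt and no reset: what is moved stays moved. The work goes in short steps, Python scripts to look and compute and a tool call to move; the robot and the scene stay as the last step left them, time stands still between calls to the robot, and variables do not carry over. Pictures are saved under pics/ and viewed, at most 10 in all, crops included, and the job is handed in when it is done.

```bash
ls; mkdir -p pics; python3 - <<'E'
from cell import arm
import cv2,numpy as np
o=arm.observe();print({k:np.round(v,3) for k,v in o.items()},arm.tcp_to_grasp)
for n in("scene","top"):
    d=arm.get_image(n);cv2.imwrite(f"pics/{n}0.png",d["image"]);print(n,d["fx"],d["fy"],d["cx"],d["cy"],np.round(d["cam_to_world"],4).tolist())
d=arm.get_image("wrist");print(np.round(d["mount"],4).tolist(),d["fx"])
E
```

```text
cell.py
pics
{'clock': np.float64(0.0), 'joints': array([ 1.017,  0.435,  0.025,  1.574, -0.012,  1.134, -0.075]), 'dq': array([ 0.001, -0.001,  0.   , -0.002, -0.001, -0.001, -0.   ]), 'joint_efforts': array([-1.0000e-03, -6.6786e+01,  9.8500e-01, -3.1446e+01, -6.1000e-02,
        4.3000e-02,  0.0000e+00]), 'position': array([ 0.272, -0.562,  0.226]), 'ee_rot': array([-3.061e+00, -7.020e-01,  1.000e-03]), 'force': array([-0.969,  1.049,  1.311]), 'ft_torque': array([-0.042,  0.006, -0.03 ]), 'gripper_force': np.float64(0.0), 'width': np.float64(0.996)} 0.0188
scene 419.6868931930907 419.6868931930907 280.80025099997164 203.0239111955031 [[-0.6801, 0.5355, -0.5007, 1.0407], [0.7328, 0.4783, -0.484, 0.4175], [-0.0197, -0.6961, -0.7177, 0.6402], [0.0, 0.0, 0.0, 1.0]]
top 512.8178067899897 512.8178067899897 275.54453463158893 215.85031521257338 [[-0.0131, -0.9907, 0.1353, 0.5064], [-0.9999, 0.012, -0.0088, 0.0208], [0.0071, -0.1354, -0.9908, 0.9733], [0.0, 0.0, 0.0, 1.0]]
[[0.0001, -0.9541, -0.2996, 0.0809], [1.0, 0.0001, -0.0001, -0.0005], [0.0001, -0.2996, 0.9541, -0.1566], [0.0, 0.0, 0.0, 1.0]] 352.77115073138253
```

View pics/top0.png

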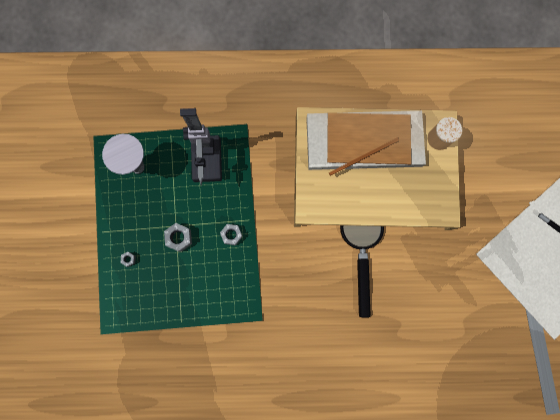

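View pics/scene0.png

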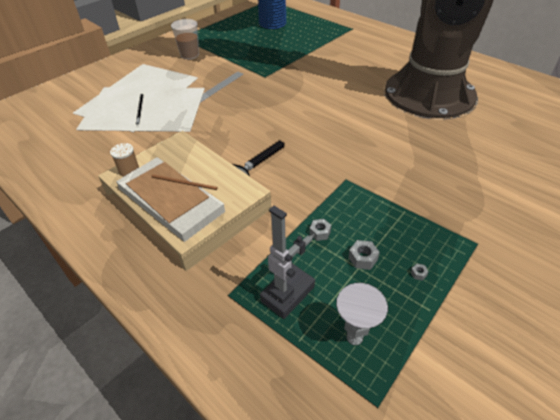

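The top view shows the large nut at (177,237), the medium one at (231,234), the small one at (127,259), the lens glass near (362,232), its handle at about (364,255)–(364,317), and the gauge base near (206,160). In the scene view the large nut is at (364,254) and the pointer runs from the slider at about (283,258) to a tip near (315,238). I'll enlarge both views around the gauge.

```bash
python3 - <<'E'
import cv2,numpy as np
t=cv2.imread("pics/top0.png");s=cv2.imread("pics/scene0.png")
a=cv2.resize(t[100:260,150:260],None,fx=3.7,fy=3.7,interpolation=cv2.INTER_CUBIC)
b=cv2.resize(s[200:320,250:340],None,fx=4.4,fy=4.93,interpolation=cv2.INTER_CUBIC)
h=min(a.shape[0],b.shape[0]);cv2.imwrite("pics/crop1.png",np.hstack([a[:h],b[:h,:390]]));print(a.shape,b.shape)
E
cat > h.py <<'E'
import cv2,numpy as np
from scipy.spatial.transform import Rotation as R
K={"top":(512.818,275.5445,215.8503),"scene":(419.687,280.8003,203.0239)}
T={"scene":np.array([[-0.6801,0.5355,-0.5007,1.0407],[0.7328,0.4783,-0.484,0.4175],[-0.0197,-0.6961,-0.7177,0.6402]]),
"top":np.array([[-0.0131,-0.9907,0.1353,0.5064],[-0.9999,0.012,-0.0088,0.0208],[0.0071,-0.1354,-0.9908,0.9733]])}
def ray(n,u,v):
    f,cx,cy=K[n];return T[n][:,3],T[n][:,:3]@np.array([(u-cx)/f,(v-cy)/f,1])
def onz(n,u,v,z):
    o,d=ray(n,u,v);return o+d*(z-o[2])/d[2]
def tri(u1,u2):
    o,d=ray("top",*u1);p,e=ray("scene",*u2)
    k=np.linalg.lstsq(np.c_[d,-e],p-o,rcond=None)[0];a=o+d*k[0];b=p+e*k[1]
    return (a+b)/2,np.linalg.norm(a-b)
E
python3 - <<'E'
from h import *
t=cv2.imread("pics/top0.png")
g=t.max(2)
# handle
m=((g<60)).astype(np.uint8);m[:245]=0;m[:, :340]=0;m[:,390:]=0
n,l,st,c=cv2.connectedComponentsWithStats(m)
i=1+st[1:,4].argmax();pts=np.argwhere(l==i)[:,::-1].astype(np.float32)
r=cv2.minAreaRect(pts);bx=cv2.boxPoints(r);print(r,[onz("top",*p,0.012).round(4).tolist() for p in bx])
# nuts: grey low-saturation in mat
for name,(u,v,w,z) in dict(L=(177,237,20,.027),M=(231,234,17,.022),S=(127,259,12,.016)).items():
    p=t[v-w:v+w,u-w:u+w].astype(int);m=((p[...,2]>75)&(p.max(2)-p.min(2)<40)).astype(np.uint8)
    cs,_=cv2.findContours(m,cv2.RETR_EXTERNAL,cv2.CHAIN_APPROX_NONE);k=max(cs,key=cv2.contourArea)
    (x,y),rad=cv2.minEnclosingCircle(k);M=cv2.moments(cv2.convexHull(k))
    print(name,x+u-w,y+v-w,rad,M["m10"]/M["m00"]+u-w,M["m01"]/M["m00"]+v-w,onz("top",x+u-w,y+v-w,z).round(4))
E
```

```text
(592, 407, 3) (592, 396, 3)
((363.4999694824219, 287.0), (58.32449722290039, 11.445657730102539), 88.15238952636719) [[0.5561, -0.139, 0.012], [0.5565, -0.1604, 0.012], [0.4491, -0.1599, 0.012], [0.4487, -0.1387, 0.012]]
L 176.01030921936035 236.51546478271484 14.518407821655273 176.33912248628886 236.40310786106033 [0.5993 0.197  0.027 ]
M 230.5 234.0 11.10190200805664 230.4435817805383 233.92857142857142 [0.6032 0.0967 0.022 ]
S 126.57446765899658 258.63829803466797 7.384182929992676 126.5169590643275 258.6280701754386 [0.5602 0.2903 0.016 ]
```

View pics/crop1.png

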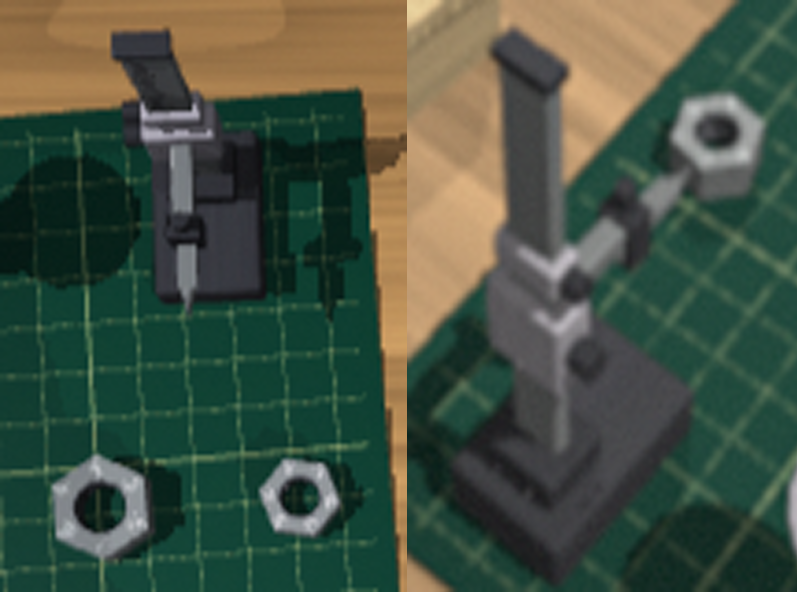

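```bash
python3 - <<'E'
from h import *
from cell import arm
print(tri((200.4,184.8),(313.4,234.5)))
print("shelf front",onz("top",296,225,.052),onz("top",459,228,.052))
o=arm.observe();A=R.from_rotvec(o["ee_rot"]).as_matrix();print(A.round(3))
d=np.array([.50,-.15,.16])-o["position"];print(A.T@d, "yaw",np.arctan2(A[1,0],A[0,0]))
E
```

```text
(array([0.68124802, 0.14291062, 0.09957418]), np.float64(0.0010681206341812894))
shelf front [ 0.61505341 -0.02417356  0.052     ] [ 0.60595929 -0.31950187  0.052     ]
[[ 0.9    0.436 -0.001]
 [ 0.436 -0.9    0.001]
 [-0.    -0.001 -1.   ]]
[ 0.38475735 -0.27173549  0.06640765] yaw 0.450717808659164
```
Tip height ~0.0996 (min 0.093). Lens centre height 0.0996.

The manual's scale: shifts go in units of 20 mm and turns go in units of 0.05 rad. Converting my numbers, 0.15 rad is 3.

Call:
nudge_tcp(
  offsets=[
    {"yaw":3,"jaw":1},
    {"yaw":3,"jaw":1},
    {"yaw":3,"jaw":1},
    {"jaw":1},
  ],
)

```text
clock: 0.55
position: [0.2723, -0.5624, 0.2264]
ee_rot: [-3.141, 0.002, 0.001]
force: [1.0, 0.2, 0.1]
width: 1.001
gripper_force: 0.0
```

Call:
nudge_tcp(
  offsets=[
    {"trans":[1.15,-2.05,0.3],"jaw":1},
    {"trans":[1.15,-2.05,0.3],"jaw":1},
    {"trans":[1.15,-2.05,0.3],"jaw":1},
    {"trans":[1.15,-2.05,0.3],"jaw":1},
    {"trans":[1.15,-2.05,0.3],"jaw":1},
    {"trans":[1.15,-2.05,0.3],"jaw":1},
    {"trans":[1.15,-2.05,0.3],"jaw":1},
    {"trans":[1.15,-2.05,0.3],"jaw":1},
    {"trans":[1.15,-2.05,0.3],"jaw":1},
    {"trans":[1.15,-2.05,0.3],"jaw":1},
  ],
)

```text
clock: 1.55
position: [0.5026, -0.1507, 0.1667]
ee_rot: [3.141, 0.009, 0.001]
force: [-0.4, -0.8, -0.3]
width: 0.996
gripper_force: 0.0
```

Call:
nudge_tcp(
  offsets=[
    {"jaw":0.7},
    {"jaw":0.7},
    {"jaw":0.7},
  ],
)

```text
clock: 1.85
position: [0.5014, -0.1537, 0.1667]
ee_rot: [3.141, 0.002, -0.001]
force: [-0.2, -0.7, 0.5]
width: 0.789
gripper_force: 0.0
```

```bash
python3 - <<'E'
from h import *
from cell import arm
o=arm.observe();d=arm.get_image("wrist");cv2.imwrite("pics/w1.png",d["image"]);np.savez("w1",p=o["position"],r=o["ee_rot"],m=d["mount"],k=[d["fx"],d["cx"],d["cy"]])
E
```

```text
(no output)
```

View pics/w1.png

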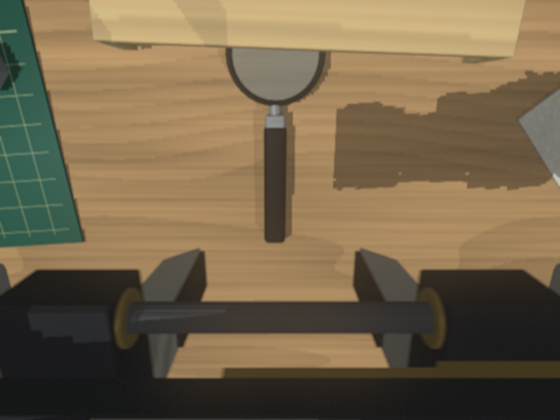

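The handle spans (264–287, 127–242) and the rim's near edge is at (276,105). The glass's visible width is 226–326 and the shelf edge is at v≈50.

```bash
python3 - <<'E'
from h import *
z=np.load("w1.npz");A=R.from_rotvec(z["r"]).as_matrix();m=z["m"];f,cx,cy=z["k"]
W=np.eye(4);W[:3,:3]=A;W[:3,3]=z["p"];W=W@m
def P(u,v,h):
    d=W[:3,:3]@[(u-cx)/f,(v-cy)/f,1];o=W[:3,3];return (o+d*(h-o[2])/d[2]).round(4)
for n,u,v,h in [("hfront",276.2,127,.016),("hback",275.5,242,.012),("rimnear",276,105.5,.008),("rimL",226.5,58,.012),("rimR",326.5,58,.012),("fl",265,127,.016),("fr",287,127,.016),("bl",264,240,.016),("br",286,240,.016)]:print(n,P(u,v,h))
im=cv2.imread("pics/w1.png");mk=(im.max(2)<70).astype(np.uint8);mk[:110]=0;mk[245:]=0;mk[:,:255]=0;mk[:,295:]=0
for v in (135,160,190,220,236):
    x=np.flatnonzero(mk[v]);print(v,x.min(),x.max(),P((x.min()+x.max())/2,v,.016))
E
```

```text
hfront [ 0.557  -0.1507  0.016 ]
hback [ 0.4493 -0.1499  0.012 ]
rimnear [ 0.5745 -0.1505  0.008 ]
rimL [ 0.6118 -0.1101  0.012 ]
rimR [ 0.6119 -0.1918  0.012 ]
fl [ 0.557  -0.1411  0.016 ]
fr [ 0.5571 -0.1599  0.016 ]
bl [ 0.453  -0.1391  0.016 ]
br [ 0.453  -0.1598  0.016 ]
135 265 285 [ 0.5503 -0.1497  0.016 ]
160 265 285 [ 0.5287 -0.1496  0.016 ]
190 265 284 [ 0.5016 -0.1491  0.016 ]
220 265 284 [ 0.473 -0.149  0.016]
236 266 284 [ 0.4571 -0.1495  0.016 ]
```

Call:
nudge_tcp(
  offsets=[
    {"trans":[0.7,-0.05,1.4],"jaw":0.5},
    {"trans":[0.7,-0.05,1.4],"jaw":0.5},
    {"trans":[0.68,-0.1,1.4],"jaw":0.5},
    {"trans":[0,0,1.4],"jaw":0.5},
    {"trans":[0,0,1.4],"jaw":0.5},
    {"trans":[0,0,0.4],"jaw":0.5},
    {"trans":[0,0,0.4],"jaw":0.5},
    {"trans":[0,0,0.35],"jaw":0.5},
    {"jaw":0.5},
    {"jaw":0.5},
  ],
)

```text
clock: 2.9
position: [0.5441, -0.1486, 0.0045]
ee_rot: [3.141, 0.001, 0.002]
force: [0.4, 0.4, -0.9]
width: 0.5
gripper_force: 0.0
```

To row units: 0.001 m is 0.05.

Call:
nudge_tcp(
  offsets=[
    {"trans":[0,0.05,0.05],"jaw":0.3},
    {"jaw":0.1},
    {"jaw":0},
    {"jaw":0},
    {"jaw":0},
    {"jaw":0},
    {"jaw":0},
  ],
  squeeze=35,
)

```text
clock: 3.6
position: [0.5437, -0.1494, 0.0029]
ee_rot: [3.142, 0.001, 0.0]
force: [-0.5, -0.1, 4.1]
width: 0.213
gripper_force: 35.0
```

Call:
nudge_tcp(
  offsets=[
    {"trans":[0,0,-0.15],"jaw":0},
    {"trans":[0,0,-0.15],"jaw":0},
    {"trans":[0,0,-0.15],"jaw":0},
    {"jaw":0},
    {"trans":[-0.5,0,0],"jaw":0},
    {"trans":[-0.75,0,0],"jaw":0},
    {"trans":[-1,0,0],"jaw":0},
    {"trans":[-1,0,0],"jaw":0},
    {"trans":[-1,0,0],"jaw":0},
    {"trans":[-0.75,0,0],"jaw":0},
  ],
)

```text
clock: 4.6
position: [0.4411, -0.1494, 0.0116]
ee_rot: [-3.141, -0.001, 0.002]
force: [-0.6, -0.6, -1.1]
width: 0.213
gripper_force: 35.0
```

Call:
nudge_tcp(
  offsets=[
    {"jaw":0},
    {"trans":[0,0,-1],"jaw":0},
    {"trans":[0,0,-1.5],"jaw":0},
    {"trans":[0,0,-1.5],"jaw":0},
    {"trans":[0,0,-1.5],"jaw":0},
    {"trans":[0,0,-1],"jaw":0},
    {"jaw":0},
    {"jaw":0},
  ],
)

```text
clock: 5.4
position: [0.4439, -0.1494, 0.1417]
ee_rot: [3.141, 0.001, 0.001]
force: [-0.2, 1.1, -1.0]
width: 0.213
gripper_force: 35.0
```

```bash
python3 - <<'E'
from h import *
from cell import arm
o=arm.observe();print(o["position"]);d=arm.get_image("top")["image"];e=arm.get_image("scene")["image"];cv2.imwrite("pics/t2.png",d);cv2.imwrite("pics/s2.png",e)
cv2.imwrite("pics/c2.png",np.hstack([cv2.resize(d[150:410,300:460],None,fx=2.2,fy=2.2),cv2.resize(e[40:300,200:400],None,fx=2.2,fy=2.2)]))
E
```

```text
[ 0.44391465 -0.14944535  0.14171906]
```

View pics/c2.png

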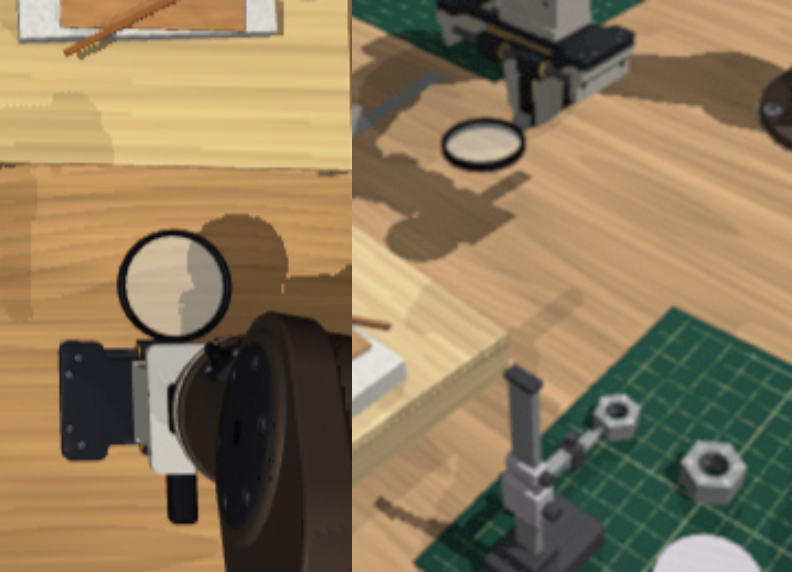

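The lens is held clear of the shelf. Its rim is near (379.5,280) in the top view and (260,106) in the scene view. I'll move it over the nut, staying high for now.

Call:
nudge_tcp(
  offsets=[
    {"trans":[0.2,-0.75,0],"jaw":0},
    {"trans":[0.4,-1.5,0],"jaw":0},
    {"trans":[0.5,-2,0],"jaw":0},
    {"trans":[0.5,-2,0],"jaw":0},
    {"trans":[0.5,-2,0],"jaw":0},
    {"trans":[0.5,-2,0],"jaw":0},
    {"trans":[0.5,-2,0],"jaw":0},
    {"trans":[0.5,-2,0],"jaw":0},
    {"trans":[0.4,-2,0],"jaw":0},
    {"trans":[0.2,-1.1,0],"jaw":0},
  ],
)

```text
clock: 6.5
position: [0.5267, 0.2017, 0.1402]
ee_rot: [-3.141, -0.007, 0.003]
force: [-0.1, -0.1, -1.5]
width: 0.21
gripper_force: 35.0
```

Call:
nudge_tcp(
  offsets=[
    {"trans":[0,0,0.5],"jaw":0},
    {"trans":[0,0,0.5],"jaw":0},
    {"trans":[0,0,0.5],"jaw":0},
    {"jaw":0},
    {"jaw":0},
    {"jaw":0},
    {"jaw":0},
  ],
)

```text
clock: 7.2
position: [0.5277, 0.1974, 0.1123]
ee_rot: [-3.141, -0.0, -0.001]
force: [-0.4, -0.2, -1.8]
width: 0.212
gripper_force: 35.0
```

```bash
python3 - <<'E'
from h import *
from cell import arm
o=arm.observe();print(o["position"],o["ee_rot"]);d=arm.get_image("top")["image"];e=arm.get_image("scene")["image"];cv2.imwrite("pics/t3.png",d);cv2.imwrite("pics/s3.png",e)
cv2.imwrite("pics/c3.png",np.hstack([cv2.resize(d[140:300,120:250],None,fx=3,fy=3,interpolation=2),cv2.resize(e[180:340,260:390],None,fx=3,fy=3,interpolation=2)]))
E
```

```text
[0.52769217 0.19744487 0.11225334] [-3.14124989e+00 -3.11895210e-04 -1.38997471e-03]
```

View pics/c3.png

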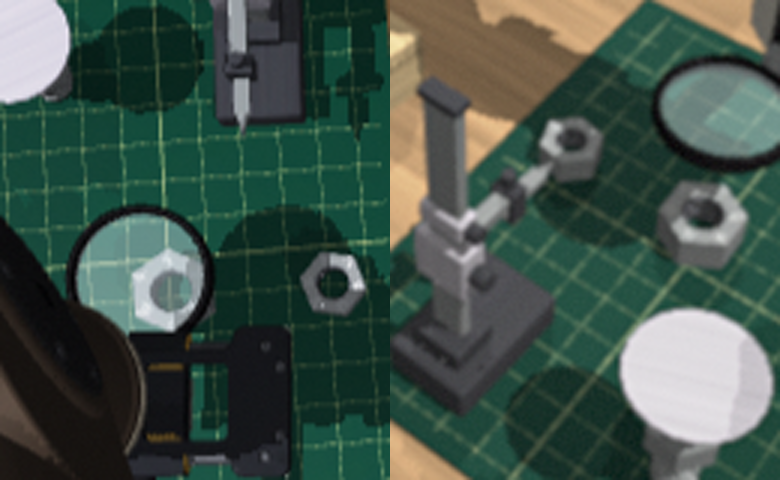

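```bash
cat >> h.py <<'E'
def rim(im,c,ax,drop=None):
    g=cv2.GaussianBlur(im.max(2).astype(np.float32),(0,0),.6);P=[]
    for t in np.arange(0,2*np.pi,.05):
        if drop and drop[0]<np.degrees(t)<drop[1]:continue
        s=np.arange(.75,1.15,.02);q=np.c_[c[0]+s*ax[0]*np.cos(t),c[1]+s*ax[1]*np.sin(t)].astype(np.float32)
        v=cv2.remap(g,q[None,:,0],q[None,:,1],cv2.INTER_LINEAR)[0]
        w=np.clip(v.min()+25-v,0,None)
        if v.min()<45:P.append((q*w[:,None]).sum(0)/w.sum())
    P=np.array(P,np.float32)
    for _ in range(3):
        e=cv2.fitEllipse(P);a=np.radians(e[2]);d=(P-e[0])@np.array([[np.cos(a),-np.sin(a)],[np.sin(a),np.cos(a)]])
        r=np.hypot(d[:,0]*2/e[1][0],d[:,1]*2/e[1][1])-1;P=P[abs(r)<.04]
    return e,len(P)
E
python3 - <<'E'
from h import *
t=cv2.imread("pics/t3.png");s=cv2.imread("pics/s3.png")
a,n=rim(t,(167.3,231.5),(23.5,23.5),(25,160));b,k=rim(s,(372.5,217.5),(25.5,17));print(a,n,b,k,tri(a[0],b[0]))
s=cv2.imread("pics/s0.png") if 0 else cv2.imread("pics/scene0.png")
t0=cv2.imread("pics/top0.png")
# hole of the large nut: dark blob, both views
for nm,im,c in(("top",t0,(176,237)),("scene",s,(365,249))):
    u,v=c;p=cv2.resize(im[v-20:v+20,u-20:u+20],None,fx=10,fy=10,interpolation=2);cv2.imwrite(f"pics/n_{nm}.png",p)
    p=p.astype(int);m=((p[...,2]<75)).astype(np.uint8)
    n,l,st,ce=cv2.connectedComponentsWithStats(m)
    for i in range(1,n):
        if st[i,4]>500:print(nm,st[i].tolist(),(ce[i]/10-.45+[u-20,v-20]).round(2))
x=np.hstack([cv2.imread("pics/n_top.png"),cv2.imread("pics/n_scene.png")]);cv2.imwrite("pics/n.png",x)
E
```

```text
((166.47938537597656, 232.5567626953125), (46.55109786987305, 47.484397888183594), 39.07133865356445) 79 ((371.44281005859375, 217.17649841308594), (35.32984924316406, 47.907562255859375), 100.21659851074219) 126 (array([0.5969909 , 0.19794902, 0.1138836 ]), np.float64(0.0024266797943906637))
top [0, 0, 400, 400, 102169] [174.9  236.48]
top [139, 131, 141, 141, 15267] [176.53 236.66]
scene [0, 0, 400, 400, 95132] [364.38 245.19]
scene [135, 174, 128, 101, 9531] [364.66 251.03]
```

View pics/n.png

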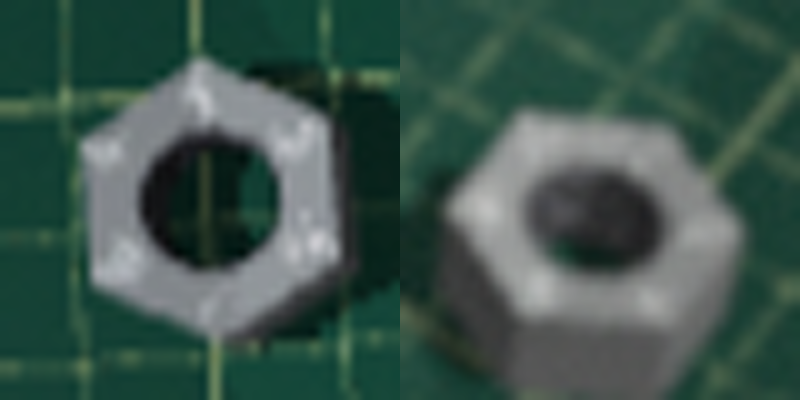

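The enlarged nut shows the hole at about (176.5,236.7) in the top view and (364.5,250.7) in the scene view. The known heights of the stool disc (0.106) and the nut top (0.027) let me check for height bias in the cameras.

```bash
python3 - <<'E'
from h import *
t=cv2.imread("pics/top0.png");s=cv2.imread("pics/scene0.png")
print("nut",tri((176.5,236.7),(364.5,250.7)))
C=[]
for im,(u,v) in((t,(123,154)),(s,(361,306))):
    w=32;p=im[v-w:v+w,u-w:u+w].astype(int);m=((p.min(2)>125)).astype(np.uint8)
    k=max(cv2.findContours(m,0,cv2.CHAIN_APPROX_NONE)[0],key=cv2.contourArea)
    e=cv2.fitEllipse(cv2.convexHull(k));C.append((e[0][0]+u-w,e[0][1]+v-w));print(e,C[-1])
print("disc",tri(*C))
E
```

```text
nut (array([0.59845491, 0.19798524, 0.02360876]), np.float64(0.002986766121751152))
((31.32631492614746, 31.391990661621094), (39.06780242919922, 41.117958068847656), 59.206974029541016) (122.32631492614746, 153.3919906616211)
((32.73542404174805, 31.297412872314453), (44.065330505371094, 51.53202819824219), 116.59713745117188) (361.73542404174805, 305.29741287231445)
disc (array([0.73797156, 0.27963656, 0.10079711]), np.float64(0.0024603331026669087))
```

```bash
python3 - <<'E'
from h import *
t=cv2.imread("pics/top0.png");s=cv2.imread("pics/scene0.png")
def proj(X,n):
    c=T[n][:,:3].T@(X-T[n][:,3]);f,cx,cy=K[n];return np.array([f*c[0]/c[2]+cx,f*c[1]/c[2]+cy])
for nm,a,b,z in [("nut",(176.5,236.7),(364.5,250.7),.027),("disc",(122.33,153.39),(361.74,305.3),.106),("lens",(166.5,232.5),(371.4,217.2),.1174)]:
    print(nm,np.array(b)-proj(onz("top",*a,z),"scene"))
a=cv2.resize(t[160:200,180:220],None,fx=10,fy=10,interpolation=cv2.INTER_CUBIC);b=cv2.resize(s[220:260,285:325],None,fx=10,fy=10,interpolation=cv2.INTER_CUBIC)
cv2.imwrite("pics/tip.png",np.hstack([a,b]))
E
```

```text
nut [1.62493614 1.59295055]
disc [1.65294482 3.38131647]
lens [1.44715132 1.87562125]
```

View pics/tip.png

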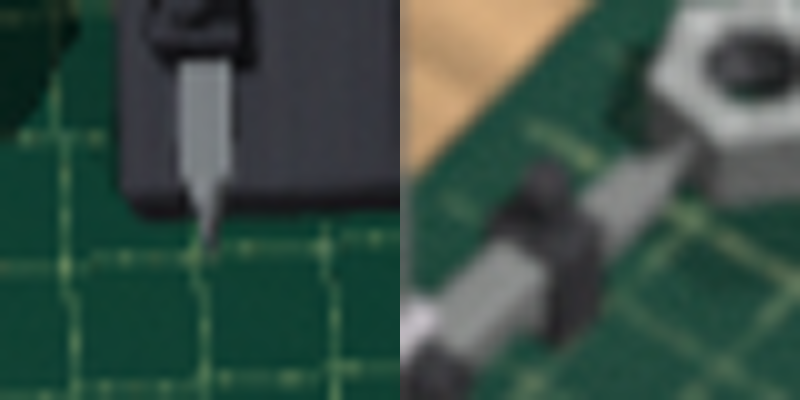

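The tip is at about (200.4,184.8) in the top view and (314.0,234.1) in the scene view. The nut and the lens show the same scene-camera offset, about (+1.55,+1.75) px, so I'll correct for it.

```bash
python3 - <<'E'
from h import *
for a,b in [((200.35,184.75),(314.05,234.05)),((200.35,184.75),(313.5,234.5)),((200.35,185.5),(314.05,234.05))]:
    print(tri(a,np.array(b)-[1.55,1.75]))
print("lens",tri((166.5,232.5),(371.4-1.55,217.2-1.75)))
print("nut",tri((176.5,236.7),(364.5-1.55,250.7-1.75)))
E
```

```text
(array([0.68098587, 0.14168445, 0.10395735]), np.float64(0.0006891296389315635))
(array([0.68144076, 0.14147686, 0.10298683]), np.float64(0.0015499221156346267))
(array([0.6801004 , 0.1414985 , 0.10298533]), np.float64(0.0014728750290488011))
lens (array([0.5974339 , 0.19612804, 0.11715143]), np.float64(0.0001890591427378901))
nut (array([0.59886067, 0.19605672, 0.02740626]), np.float64(0.00010034068278263653))
```

To row units: 0.005 m is 0.25, 0.0036 m is 0.18.

Call:
nudge_tcp(
  offsets=[
    {"trans":[0,0,0.25],"jaw":0},
    {"trans":[0,0,0.25],"jaw":0},
    {"trans":[0,0,0.18],"jaw":0},
    {"jaw":0},
    {"jaw":0},
    {"jaw":0},
  ],
)

```text
clock: 7.9
position: [0.5274, 0.1976, 0.0982]
ee_rot: [-3.142, -0.001, -0.0]
force: [-0.3, -0.4, -2.0]
width: 0.213
gripper_force: 35.0
```

```bash
python3 - <<'E'
from h import *
from cell import arm
o=arm.observe();d=arm.get_image("wrist");cv2.imwrite("pics/w4.png",d["image"]);np.savez("w4",p=o["position"],r=o["ee_rot"],m=d["mount"],k=[d["fx"],d["cx"],d["cy"]]);print(o["position"],d["cx"],d["cy"])
E
```

```text
[0.52740232 0.19764722 0.09817959] 279.48656729108706 207.05866275124393
```

View pics/w4.png

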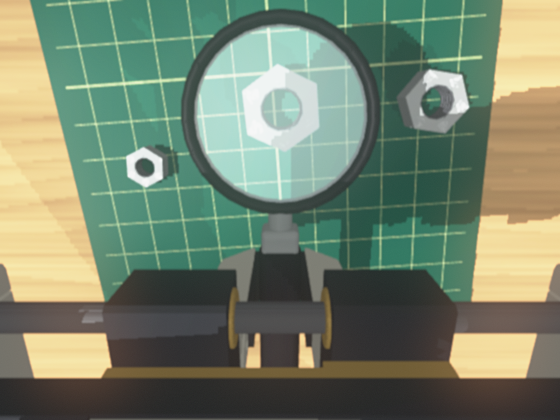

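In the wrist view the rim is a full ring centred near (281,111), and the large nut's hole is near (281,108).

```bash
python3 - <<'E'
from h import *
from cell import arm
z=np.load("w4.npz");f,cx,cy=z["k"];W=np.eye(4);W[:3,:3]=R.from_rotvec(z["r"]).as_matrix();W[:3,3]=z["p"];W=W@z["m"]
def P(u,v,h):
    d=W[:3,:3]@[(u-cx)/f,(v-cy)/f,1];o=W[:3,3];return (o+d*(h-o[2])/d[2]).round(4)
im=cv2.imread("pics/w4.png");e,n=rim(im,(281,112),(94,97),(70,110));print(e,n)
zl=z["p"][2]+.0051
a=e[2]
print("lens",P(*e[0],zl),"near",P(281,211,zl),"far",P(281,11,zl),"L",P(182,111,zl),"R",P(379,111,zl))
p=im[85:132,258:304].astype(int);m=cv2.resize(im[60:155,238:324],None,fx=4,fy=4,interpolation=2).astype(int)
mk=(m.min(2)>185).astype(np.uint8);k=max(cv2.findContours(mk,0,1)[0],key=cv2.contourArea);(x,y),r=cv2.minEnclosingCircle(k)
M=cv2.moments(cv2.convexHull(k));c=np.array([M["m10"],M["m01"]])/M["m00"]/4+[238,60];c2=np.array([x,y])/4+[238,60]
print("nut",c,c2,r/4,P(*c,.027),P(*c2,.027),P(281,108.5,.027))
t=arm.get_image("top")["image"];s=arm.get_image("scene")["image"]
A,i=rim(t,(166.5,232.5),(23.3,23.5),(25,160));B,j=rim(s,(371,223),(24,17.6));print(i,j,B,tri(A[0],np.array(B[0])-[1.55,1.75]))
E
```

```text
Traceback (most recent call last):
  File "h.py", line 24, in rim
    e=cv2.fitEllipse(P);a=np.radians(e[2]);d=(P-e[0])@np.array([[np.cos(a),-np.sin(a)],[np.sin(a),np.cos(a)]])
cv2.error: OpenCV(4.12.0) /io/opencv/modules/imgproc/src/shapedescr.cpp:356: error: (-215:Assertion failed) n >= 0 && (depth == CV_32F || depth == CV_32S) in function 'fitEllipseNoDirect'
```

```bash
sed -i 's/v.min()<45/v.min()<75/' h.py; python3 - <<'E'
from h import *
from cell import arm
z=np.load("w4.npz");f,cx,cy=z["k"];W=np.eye(4);W[:3,:3]=R.from_rotvec(z["r"]).as_matrix();W[:3,3]=z["p"];W=W@z["m"]
def P(u,v,h):
    d=W[:3,:3]@[(u-cx)/f,(v-cy)/f,1];o=W[:3,3];return (o+d*(h-o[2])/d[2]).round(4)
im=cv2.imread("pics/w4.png");e,n=rim(im,(281,112),(94,97),(70,110));print(e,n)
zl=z["p"][2]+.0051
print("lens",P(*e[0],zl),"near",P(281,211,zl),"far",P(281,11,zl),"L",P(182,111,zl),"R",P(379,111,zl))
m=cv2.resize(im[60:155,238:324],None,fx=4,fy=4,interpolation=2).astype(int)
mk=(m.min(2)>185).astype(np.uint8);k=max(cv2.findContours(mk,0,1)[0],key=cv2.contourArea);(x,y),r=cv2.minEnclosingCircle(k)
M=cv2.moments(cv2.convexHull(k));c=np.array([M["m10"],M["m01"]])/M["m00"]/4+[238,60];c2=np.array([x,y])/4+[238,60]
print("nut",c,c2,r/4,P(*c,.027),P(*c2,.027),P(281,108.5,.027))
t=arm.get_image("top")["image"];s=arm.get_image("scene")["image"]
A,i=rim(t,(166.5,232.5),(23.3,23.5),(25,160));B,j=rim(s,(371,223),(24,17.6));print(i,j,B,tri(A[0],np.array(B[0])-[1.55,1.75]))
E
```

```text
((280.9350280761719, 112.28890228271484), (186.8885498046875, 192.54733276367188), 1.3495051860809326) 93
lens [0.6018 0.1973 0.1033] near [0.5587 0.1972 0.1033] far [0.6393 0.1974 0.1033] L [0.6023 0.2384 0.1033] R [0.6023 0.1567 0.1033]
nut [278.23496081 105.63295983] [282.375 111.125] 60.12515640258789 [0.6026 0.1987 0.027 ] [0.5993 0.1961 0.027 ] [0.6009 0.197  0.027 ]
75 126 ((370.4478454589844, 222.5953826904297), (35.20383834838867, 47.5990104675293), 101.22359466552734) (array([0.59697109, 0.19632183, 0.103292  ]), np.float64(0.0006024552244448794))
```

```bash
python3 - <<'E'
from h import *
z=np.load("w4.npz");f,cx,cy=z["k"];W=np.eye(4);W[:3,:3]=R.from_rotvec(z["r"]).as_matrix();W[:3,3]=z["p"];W=W@z["m"]
def P(q,h):
    q=np.asarray(q,float);d=np.c_[(q-[cx,cy])/f,np.ones(len(q))]@W[:3,:3].T;o=W[:3,3];return (o+d*((h-o[2])/d[:,2])[:,None])[:,:2]
def circ(X):
    s=np.linalg.lstsq(np.c_[2*X,np.ones(len(X))],(X**2).sum(1),rcond=None)[0];return s[:2].round(4),np.sqrt(s[2]+s[:2]@s[:2]).round(4)
im=cv2.imread("pics/w4.png");e,n=rim(im,(281,112),(94,97),(70,110))
E=cv2.ellipse2Poly((2810,1123),(934,963),1,0,360,3)/10.
E=E+np.array(e[0])-[281,112.3]
print("lens",circ(P(E,.1033)))
h=cv2.cvtColor(im,cv2.COLOR_BGR2HSV)
mk=((h[...,1]<30)&(h[...,2]>150)).astype(np.uint8);mk[:55]=0;mk[160:]=0;mk[:,:238]=0;mk[:,325:]=0
cs,hi=cv2.findContours(mk,cv2.RETR_CCOMP,cv2.CHAIN_APPROX_NONE);i=max(range(len(cs)),key=lambda i:cv2.contourArea(cs[i]))
H=cv2.convexHull(cs[i])[:,0];hx=P(H,.027).astype(np.float32);print("hex",cv2.boundingRect(H),cv2.minEnclosingCircle(hx))
M=cv2.moments((hx-hx[0])*1000);print(hx[0]+np.array([M["m10"],M["m01"]])/M["m00"]/1000)
for j,c in enumerate(cs):
    if hi[0][j][3]==i and cv2.contourArea(c)>300:print("hole",cv2.boundingRect(c),circ(P(c[:,0],.027)))
E
```

```text
lens (array([0.5987, 0.1973]), np.float64(0.0389))
hex (238, 55, 87, 105) ((0.5968204736709595, 0.19669412076473236), 0.03768344223499298)
[0.60137604 0.19935457]
hole (273, 89, 27, 39) (array([0.6013, 0.1948]), np.float64(0.0101))
```

Call:
nudge_tcp(
  offsets=[
    {"trans":[0.05,0,-0.015],"jaw":0},
    {"trans":[0.05,0,-0.01],"jaw":0},
    {"jaw":0},
    {"jaw":0},
    {"jaw":0},
    {"jaw":0},
    {"jaw":0},
  ],
)

```text
clock: 8.75
position: [0.5293, 0.1976, 0.0986]
ee_rot: [3.142, 0.001, -0.0]
force: [0.1, 0.7, -2.2]
width: 0.21
gripper_force: 35.0
```

```bash
python3 - <<'E'
from h import *
from cell import arm
t=arm.get_image("top")["image"];s=arm.get_image("scene")["image"]
A,i=rim(t,(166.5,231.5),(23.3,23.5),(25,160));B,j=rim(s,(371,223),(24,17.6));print(i,j,tri(A[0],np.array(B[0])-[1.55,1.75]))
o=arm.observe();print(o["position"],o["ee_rot"],abs(o["dq"]).max(),o["clock"])
E
```

```text
78 126 (array([0.59706398, 0.19646443, 0.10230247]), np.float64(0.0026042502123425344))
[0.52933218 0.19758202 0.09861266] [ 3.14154424e+00  1.11019272e-03 -1.17314922e-05] 0.002118356188780456 8.85
```

```bash
python3 -c "
from cell import arm
print(arm.sign_off())"
```

```text
the job is handed in; nothing more can be done
None
```

The job is handed in: the gripper is holding the lens level and still over the largest nut, about 0.104 m above the table, which is my measured pointer-tip height; by the cameras, centring and height are good to about 2 mm, and nothing else was touched as far as I could tell.

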